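# Park a tube rack behind the catch of a hooded rack bay

### The job

Take the rack of blood tubes and load it into the hooded rack bay: slide it lengthwise through the entry lane, under the roof, and press the sprung stop plate back until the rack's trailing end clears the green catch block. Then, still pressing, slide it sideways toward the robot, behind the catch block, as far as the parking fence and let it come back against the catch, so that the spring holds it there, and let go. Keep the tubes standing in the rack, do not tip it, and leave the cup, the timer and the marker where they are.

Things in the scene. Friction and masses are not known exactly. Their poses are not given: they have to be found in the camera images.
- tube_rack: Blue tube rack, 46 (x) x 136 (y) x 58 mm; origin at the centre of its underside, y along its length, +y (leading) end roughly toward the bay, -y (trailing) end to the robot's right. Three tubes stand loose in its leading half (tops 81 mm up). The four cells at the trailing end are empty: grip there across the 46 mm depth; each side is two 4 mm bars (28-32 and 54-58 mm up) between solid end walls. 0.08-0.15 kg.
- rack_bay: Rack bay fixed to the worktop: white hood with clear roof, and 12 mm high lane fences; its floor is the worktop. Origin on the worktop, in line with the inner face of the green catch block (x=0); x points into the bay (to the robot's left), y across it, toward the robot. White side cheeks start at x=75 mm. A parked rack has its origin at x=68, y=29 mm.
- lane_mouth (a point): Point on the worktop amid the entry lane's outer end (bay x=-55, y=0 mm). Lane 50 mm wide: robot's far side, the long aluminium fence (face y=-25); near side, the green catch block (face y=+25, x from -55 to 0). Flared mouths reach out to x=-80. Past the catch block (x>0) the space widens to +y, up to the parking fence (face y=+52).
- roof_edge (a point): Middle of the roof's front edge, at its underside, 92 mm up (bay x=30, y=13 mm); the edge rail's top is 112 mm up and it spans y from -40 to +67. It overhangs the place where the rack's trailing end is held at the finish, so that an upright gripper strikes it: grip the rack with the tool leaning back over its trailing end by about 40 degrees from the start.
- stop_plate (a joint): Sprung grey stop plate at the back of the bay, travel in m: 0 = out (face at bay x=131 mm), 0.014 = fully back. Spring 2 N at 0, rising 0.4 N per mm, toward the entrance. At 0.005 the trailing end of a rack touching it is level with the catch face; press at least 2 mm further to clear the catch. Parked, the rack holds it at 0.005.
- specimen_cup_2: Bystander: specimen cup with yellow lid, 65 mm wide, 74 mm high, standing beyond the rack, right of the centrifuge (166 mm high, beyond the bay); origin at the centre of its underside. On the robot's left a big grey analyser, 395 mm high, has its front right corner at about world x=0.46, y=0.20 m: pass on the robot's side of it on the way from the start.
- bench_timer: Bystander: bench timer, 64 x 68 x 21 mm, lying near the worktop's edge, right of the lane; origin at the centre of its underside.
- marker_2: Bystander: felt marker with red cap, 11 x 132 (y) x 13 mm, lying to the right of the rack; origin at the centre of its underside.
- rack_tube_1: Blood tube with purple cap, 15 mm wide, 75 mm long, standing loosely in a cell of the rack at rack x=-11, y=10 mm; origin at the middle of its foot, 6 mm above the rack's underside.
- rack_tube_3: Blood tube with green cap, 15 mm wide, 75 mm long, standing loosely in a cell of the rack at rack x=11, y=32 mm; origin at the middle of its foot, 6 mm above the rack's underside.
- rack_tube_4: Blood tube with purple cap, 15 mm wide, 75 mm long, standing loosely in a cell of the rack at rack x=-11, y=53 mm; origin at the middle of its foot, 6 mm above the rack's underside.

How it is judged:
On the way, in this order (a step that is already met when the one before it is completed fails the run):
1. the rack slides on the worktop through the entry lane, its front under the roof (x of tube_rack in the frame of rack_bay between -0.02 and 0.06 m and y of tube_rack in the frame of rack_bay between -0.008 and 0.008 m and height (world z) of tube_rack below 0.01 m), for 0.05 s.
2. the rack presses the stop plate back past the catch (value of joint stop_plate above 0.0055 m and x of tube_rack in the frame of rack_bay above 0.066 m), for 0.05 s.
At the end, for the whole second after the job is handed in: The rack stands level on the worktop, parallel to the lane within 4 degrees, its trailing end within 3 mm of the catch face, its side within 5 mm of the parking fence, keeping the stop plate pressed back 2 mm or more; the tubes stand in their cells; all is at rest (x of tube_rack in the frame of rack_bay between 0.065 and 0.071 m and y of tube_rack in the frame of rack_bay between 0.024 and 0.032 m and height (world z) of tube_rack below 0.004 m and angle between tube_rack's own z axis and vertical below 0.06 rad and angle between the y axis of tube_rack and the x axis of rack_bay, either way round below 0.07 rad and value of joint stop_plate above 0.002 m and linear speed of tube_rack below 0.01 m/s and z of rack_tube_1 in the frame of tube_rack between 0 and 0.014 m and z of rack_tube_3 in the frame of tube_rack between 0 and 0.014 m and z of rack_tube_4 in the frame of tube_rack between 0 and 0.014 m); the robot touches nothing.
It fails at once if a tube comes out of the rack (lifted 24 mm or more in it) (z of any of rack_tube_1, rack_tube_3, rack_tube_4 in the frame of tube_rack above 0.03 m).
It fails at once if the rack is tipped by more than 30 degrees (angle between tube_rack's own z axis and vertical above 0.52 rad).
It fails at once if specimen_cup_2 is pushed away (more than 20 mm) (distance of specimen_cup_2 from where it was at the start of the episode above 0.02 m).
It fails at once if bench_timer is pushed away (more than 20 mm) (distance of bench_timer from where it was at the start of the episode above 0.02 m).
It fails at once if marker_2 is pushed away (more than 20 mm) (distance of marker_2 from where it was at the start of the episode above 0.02 m).
It also fails if it takes over 50 s, if anything falls off the work surface, if the arm or the gripper's body presses on something with over 40 N, if the wrist force passes 120 N, or if a joint passes its speed limit or range.

### The arm

A 6-joint arm with a two-finger parallel gripper is mounted at the origin on a cart in front of the work surface, level with it; the furniture and walls round the work are solid. World frame = base frame: x ahead of the robot, y to its left, z up, the work surface at z = 0. Lengths are in m, angles in rad, forces in N, time in s.
With the tool pointing down it reaches from about 0.3 to 0.775 m from the base axis. Payload 14.6 kg.
Tool frame: the origin (TCP) lies on the centre line of the jaws, within the pads' length; the fingertips stand 17 mm ahead of it and the grasp point (between the pads) lies 2 mm behind it; z points along the fingers, x is the direction in which the jaws open and shut, and the axes are right-handed (so a half turn about z gives the same grasp; the last joint's range is limited). The gripper opens to 94 mm and grips with 3 to 60 N. Pads are 16 mm wide; open, the fingers measure 119 mm over their backs; the gripper's body (75 mm by 177 mm) begins 78 mm behind the grasp point.
Start: joints at [-1.242, 0.3, 1.521, -0, 1.321, -0.067], TCP at [0.212, -0.507, 0.222] pointing down, gripper open.
Joint ranges: [-3.03, 3.03], [-0.79, 2.21], [0.23, 2.52], [-1.04, 4.18], [0, 3.07], [-2.55, 2.55]. Speed limits (rad/s): [2.22, 2.22, 2.57, 3.14, 3.14, 3.14].

### API

Orientations are given as [roll, pitch, yaw] about the fixed x, y, z axes, in that order (R = Rz(yaw) Ry(pitch) Rx(roll)).
In Python, from station import ctrl gives the robot as it stands. The module is installed in compiled form; this text tells all that it offers.
- The arm moves only by the tool drive_tool, never from a script. Its argument "increments" is a list of rows, each a list of 3 entries, a list of its own where there are three numbers: the turn, a rotation vector about the tool's x, y, z in degrees, then the shift along the tool's x, y, z in mm, then the opening, from 0 (shut) to 1 (fully open). In form: [[[ax, ay, az], [dx, dy, dz], hand], ...]. A call has 1 to 20 rows; each row shifts and turns the commanded pose from where the row before left it, along the tool's axes as they then stand; what a row does not reach is not made up. A row lasts 1/8 s, in which the tool goes at most 62.5 mm and 10.7 degrees, less where a joint would pass 70% of its speed; a pose out of reach is approached as far as the arm can. A call with a gripper value outside its range is refused whole. The fingers move at their own pace and stop on an object; "squeeze" is the grip in N (left out, the last holds). Time passes only in rows, so rows that do not move let the fingers close. It gives the time, the measured TCP pose, the force and the opening at its end, in the units of the state.
- ctrl.get_obs(): the state, without advancing time (a new reading comes with each control period).
- ctrl.camera(name): name is "scene" or "top"; returns the picture (480x640x3 uint8, red, green, blue); there is no depth.
- ctrl.calibration(name): a dict with "fx", "fy", "cx", "cy" (pixels), "k1" (the pictures are not rectified: a ray, as slopes to the right and down, at radius r is drawn at 1 + k1 r^2 times it, then the intrinsics apply), "rvec" (rotation vector, rad) and "tvec" (3), from world to camera coordinates, as OpenCV has them. Camera axes: x right, y down, z forward; pixel columns grow to the right and rows downward; lengths in m; the calibration is good to about 2 mm. A picture is of the moment at which its call begins. calibration takes no time and is no camera call.
- ctrl.hand_in(): hands the job in, once; it reports no verdict.
The state is a dict: "time_s": time; "qpos": joint angles; "joint_vel": joint speeds; "tau": joint torques, N m; "ee_pos": TCP position; "eef_rot": TCP orientation; "force": force on the tool from outside, world axes, zero at the start; "moment": the same for the moment, N m; "grip_width": finger opening in m.
Only numpy, scipy, OpenCV 4.12 (cv2) and the standard library are available. Lean on these libraries where they do the work, as an engineer would, in place of code of your own. Each camera call takes 0.05 s, during which the arm holds its last target.

## Working session

There is one attempt and no reset: what is moved stays moved. The work goes in short steps, Python scripts to look and compute and a tool call to move; the robot and the scene stay as the last step left them, time stands still between calls to the robot, and variables do not carry over. Pictures are saved under pics/ and viewed, and the job is handed in when it is done.

Besides the shell and the picture viewer there is one more tool, called after ">>>" as name([rows], argument=value, ...), one row to a line, values as JSON. drive_tool: Moves the arm, as the interface text tells. Its arguments: {"type":"object","properties":{"increments":{"type":"array"},"squeeze":{"type":"number"}},"required":["increments"]}

```bash
mkdir -p pics; ls
python3 - <<'E'
from station import ctrl
import cv2
print(ctrl.get_obs())
for n in("scene","top"):
    im=ctrl.camera(n); cv2.imwrite(f"pics/{n}0.png",im[:,:,::-1]); print(ctrl.calibration(n))
E
```

```text
pics
{'time_s': 0.0, 'qpos': array([-1.24161111e+00,  3.00473989e-01,  1.52161389e+00, -1.26368280e-05,
        1.32071533e+00, -6.65901675e-02]), 'joint_vel': array([-0.00026636,  0.00113327, -0.00111258, -0.00136229, -0.00032557,
       -0.00054341]), 'tau': array([-2.66621682e-04, -5.31802154e+01, -3.52730334e+01,  7.08201667e-02,
        2.44173309e-02, -7.58216947e-05]), 'ee_pos': array([ 0.21195297, -0.50723672,  0.22187086]), 'eef_rot': array([-3.14152431e+00,  1.20869137e-03, -1.17501777e+00]), 'force': array([ 0.13449203, -0.23615721, -0.64291264]), 'moment': array([-0.00917314, -0.01528721,  0.03833821]), 'grip_width': 0.09414128737645529}
{'fx': 624.9295493521887, 'fy': 624.9295493521887, 'cx': 314.1086318505347, 'cy': 238.51820742173496, 'k1': 0.02836548407460166, 'rvec': array([ 0.90563788, -2.58208617,  1.01587443]), 'tvec': array([0.20341519, 0.52234816, 0.84943697])}
{'fx': 475.93708653579927, 'fy': 475.93708653579927, 'cx': 324.97783446741033, 'cy': 238.11636383014917, 'k1': 0.005632325467711009, 'rvec': array([ 2.14483208, -2.14527875,  0.16139498]), 'tvec': array([-0.33877883,  0.54932955,  0.86083036])}
```

View pics/scene0.png

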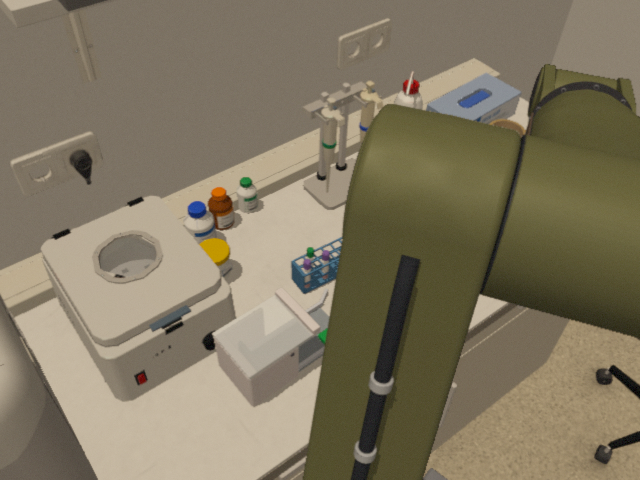

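View pics/top0.png

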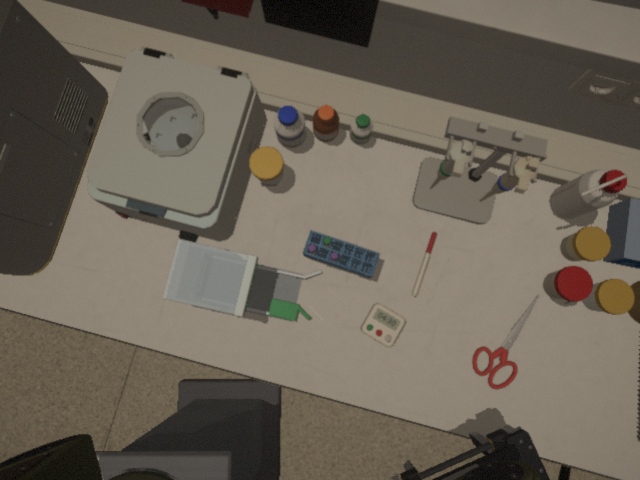

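The top view is unobstructed: the rack is at about (342,254), the bay hood at (210,278), the green catch block at (285,310), the timer at (384,325) and the marker at (425,265). I'll zoom in next.

Run:
```python
import cv2
im=cv2.imread("pics/top0.png")
c=im[215:345,290:450]; cv2.imwrite("pics/z1.png",cv2.resize(c,None,fx=5,fy=4.6 and 4.6,interpolation=cv2.INTER_CUBIC)[:600])
c=im[225:335,155:335]; cv2.imwrite("pics/z2.png",cv2.resize(c,None,fx=4.4,fy=4.4,interpolation=cv2.INTER_CUBIC))
```

```text
(no output)
```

View pics/z1.png

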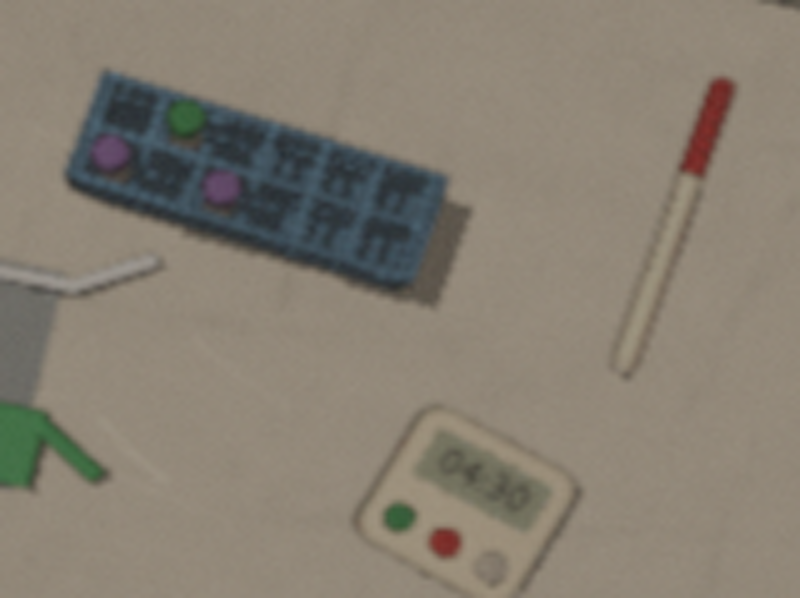

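View pics/z2.png

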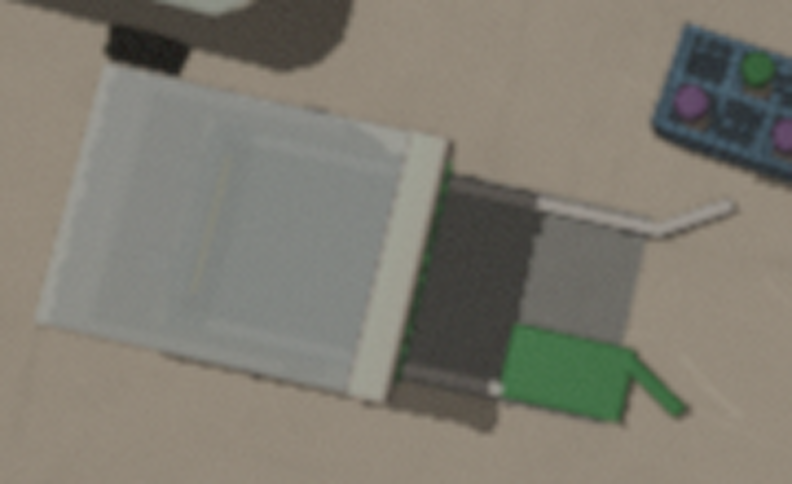

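```bash
cat > h.py <<'E'
import numpy as np, cv2
from scipy.optimize import least_squares
from station import ctrl
def proj(P,name):
    c=ctrl.calibration(name); R=cv2.Rodrigues(c['rvec'])[0]
    q=(R@np.atleast_2d(P).T).T+c['tvec']; s=q[:,:2]/q[:,2:]; s=s*(1+c['k1']*(s**2).sum(1,keepdims=True))
    return s*[c['fx'],c['fy']]+[c['cx'],c['cy']]
def world(p,L):
    x,y,a=p; L=np.atleast_2d(np.array(L,float)); c,s=np.cos(a),np.sin(a)
    return np.c_[x+c*L[:,0]-s*L[:,1], y+s*L[:,0]+c*L[:,1], L[:,2]]
def fit(obs,p0):  # obs: list of (name,local,px)
    f=lambda p: np.concatenate([(proj(world(p,l),n)[0]-u) for n,l,u in obs])
    r=least_squares(f,p0,loss='soft_l1'); return r.x, f(r.x).reshape(-1,2)
E
cat > m.py <<'E'
from h import *
def z1(a,b): return np.array([290+(a+.5)/5-.5,215+(b+.5)/4.6-.5])
def z2(a,b): return np.array([155+(a+.5)/4.4-.5,225+(b+.5)/4.4-.5])
c=ctrl.calibration('top');R=cv2.Rodrigues(c['rvec'])[0];print("cam",-R.T@c['tvec'])
h=.058
# rack +y leading end = image left ; rack axis ~ +y world
rk=[((.023,.068),(105,72)),((.023,-.068),(447,178)),((-.023,-.068),(412,275)),((-.023,.068),(70,178))]
obs=[('top',(*l,h),z1(*u)) for l,u in rk]
obs+=[('top',(-.011,.010,.081),z1(221,187)),('top',(.011,.032,.081),z1(187,118)),('top',(-.011,.053,.081),z1(111,152))]
p,r=fit(obs,[.5,-.1,0]);print("rack",p,np.degrees(p[2]));print(r.round(1))
b=[((0,.025,.012),(518,325)),((-.055,.025,.012),(630,350)),((-.055,-.025,.012),(660,228)),((.03,-.04,.112),(450,141)),((.03,.067,.112),(385,403))]
p,r=fit([('top',l,z2(*u)) for l,u in b],[.4,.1,1.6]);print("bay",p,np.degrees(p[2]));print(r.round(1))
np.save('bay.npy',p)
E
python3 m.py
```

```text
cam [ 0.41581693 -0.33733784  0.9332001 ]
rack [ 0.51912094 -0.3686918  -0.32103606] -18.394011360346
[[-0.3 -0.5]
 [ 0.9 -0.6]
 [ 0.4  1.9]
 [-1.3 -0.2]
 [ 0.6  0.1]
 [-0.4 -0.2]
 [-0.1  0.3]]
bay [ 0.46221178 -0.24106581  1.35980138] 77.91087979227285
[[-1.  -0.7]
 [ 1.5 -0.3]
 [ 0.3  1.9]
 [-0.3 -0.8]
 [-0.   0.8]]
```

```bash
cat > ov.py <<'E'
from h import *
def poly(im,p,L,col,n,s,off,closed=True):
    q=(proj(world(p,L),n)-off+.5)*s-.5
    cv2.polylines(im,[np.round(q*8).astype(int)],closed,col,1,cv2.LINE_AA,3)
def box(x0,x1,y0,y1,z): return [(x0,y0,z),(x1,y0,z),(x1,y1,z),(x0,y1,z)]
def draw(src,out,n,off,wh,s,bay,rack):
    im=cv2.imread(src); o=np.array(off); c=im[o[1]:o[1]+wh[1],o[0]:o[0]+wh[0]]
    c=cv2.resize(c,None,fx=s,fy=s,interpolation=cv2.INTER_CUBIC)
    if rack is not None:
        for z in(0,.058): poly(c,rack,box(-.023,.023,-.068,.068,z),(0,255,255),n,s,o)
    if bay is not None:
        poly(c,bay,[(.131,-.025,.0),(-.055,-.025,0),(-.08,-.035,0)],(0,0,255),n,s,o,False)
        poly(c,bay,[(.131,-.025,.012),(-.055,-.025,.012)],(255,0,255),n,s,o,False)
        for z,k in((0,(0,0,255)),(.012,(255,0,255))): 
            poly(c,bay,box(-.055,0,.025,.052,z),k,n,s,o)
            poly(c,bay,[(0,.052,z),(.13,.052,z)],k,n,s,o,False)
        poly(c,bay,[(.03,-.04,.112),(.03,.067,.112)],(255,255,0),n,s,o,False)
        poly(c,bay,[(.03,-.04,.092),(.03,.067,.092)],(255,0,0),n,s,o,False)
    cv2.imwrite(out,c)
if __name__=="__main__":
    bay=np.load('bay.npy'); rack=[.5191,-.3687,-.321]
    draw('pics/top0.png','pics/o1.png','top',(155,215),(235,130),3.4,bay,rack)
    draw('pics/scene0.png','pics/o2.png','scene',(200,220),(180,180),3.3,bay,rack)
E
python3 ov.py
```

```text
(no output)
```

View pics/o1.png

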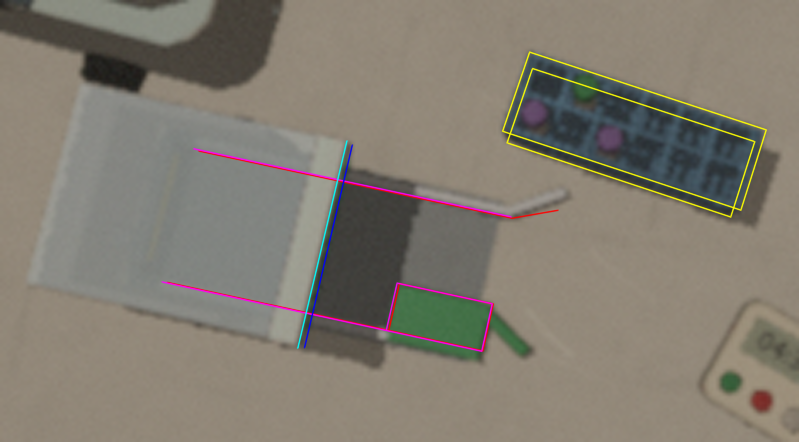

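View pics/o2.png

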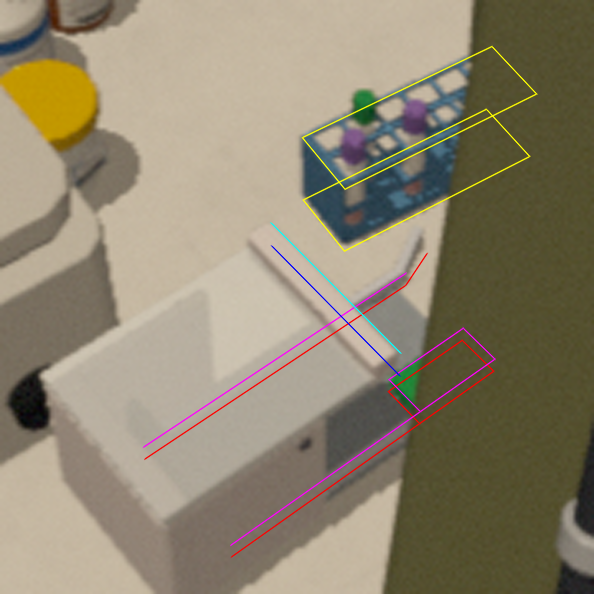

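```bash
cat >> h.py <<'E'
def unproj(u,name,z):
    c=ctrl.calibration(name);R=cv2.Rodrigues(c['rvec'])[0];C=-R.T@c['tvec']
    K=np.array([[c['fx'],0,c['cx']],[0,c['fy'],c['cy']],[0,0,1]])
    n=cv2.undistortPoints(np.array([[u]],float),K,np.array([c['k1'],0,0,0]))[0,0]
    d=R.T@np.array([n[0],n[1],1]);return C+d*(z-C[2])/d[2]
def tobay(P,bay):
    d=np.asarray(P)[:2]-bay[:2];c,s=np.cos(bay[2]),np.sin(bay[2]);return np.array([c*d[0]+s*d[1],-s*d[0]+c*d[1]])
E
python3 - <<'E'
from h import *
bay=np.load('bay.npy')
def z1(a,b): return np.array([290+(a+.5)/5-.5,215+(b+.5)/4.6-.5])
for n,u,z in [('timerL',z1(355,520),.021),('timerT',z1(432,403),.021),('timerR',z1(580,490),.021),('timerB',z1(520,597),.021),('mk top',z1(722,85),.01),('mk bot',z1(625,372),.01),('cup',(267,163),.074),('flare far tip',(155+735/4.4,225+205/4.4),.012),('flare near tip',(155+683/4.4,225+412/4.4),.012),('centrif near corner',(180,230),.0),('centr R',(262,110),.1),('cen rb',(205,225),.14)]:
    P=unproj(u,'top',z);print(n,P.round(3),(tobay(P,bay)*1000).round(0))
print('rack',tobay([.5191,-.3687],bay))
E
```

```text
timerL [ 0.382 -0.406  0.021] [-178.   44.]
timerT [ 0.429 -0.436  0.021] [-197.   -8.]
timerR [ 0.394 -0.491  0.021] [-259.   15.]
timerB [ 0.351 -0.468  0.021] [-245.   62.]
mk top [ 0.564 -0.553  0.01 ] [-284. -165.]
mk bot [ 0.442 -0.512  0.01 ] [-269.  -37.]
cup [ 0.686 -0.231  0.074] [  57. -217.]
flare far tip [ 0.488 -0.333  0.012] [-85. -45.]
flare near tip [ 0.398 -0.311  0.012] [-82.  48.]
centrif near corner [ 0.572 -0.051  0.   ] [209. -67.]
centr R [ 0.779 -0.223  0.1  ] [  84. -306.]
cen rb [ 0.557 -0.136  0.14 ] [123. -71.]
rack [-0.11288938 -0.0823574 ]
```

```bash
cat >> h.py <<'E'
from scipy.spatial.transform import Rotation as Ro
def pose():
    o=ctrl.get_obs();return np.array(o['ee_pos']),Ro.from_euler('xyz',o['eef_rot'])
def toolR(yaw,lean):  # tool x = (cos yaw, sin yaw), lean back deg
    return Ro.from_euler('z',yaw)*Ro.from_euler('x',np.pi)*Ro.from_euler('x',np.radians(lean))
def grasp_tcp(rack,gy,gz,R): # grasp point at rack-local y, world z
    g=world(rack,[(0,gy,gz)])[0]; return g+R.apply([0,0,.002])
def delta(p,R): # from current
    p0,R0=pose(); print('turn deg',np.degrees((R0.inv()*R).as_rotvec()).round(2),'shift mm cur axes',(R0.inv().apply(p-p0)*1000).round(1),'in target axes',(R.inv().apply(p-p0)*1000).round(1))
E
python3 - <<'E'
from h import *
rack=[.5191,-.3687,-.321]
R=toolR(rack[2],40); p=grasp_tcp(rack,-.042,.045,R); print(p, R.as_matrix().round(2))
delta(p,R); 
p0,R0=pose();print(np.degrees((R0.inv()*toolR(rack[2],0)).as_rotvec()))
E
```

```text
[ 0.50625396 -0.40733475  0.04346791] [[ 0.95 -0.24  0.2 ]
 [-0.32 -0.73  0.61]
 [ 0.   -0.64 -0.77]]
turn deg [ 37.47 -17.01 -46.9 ] shift mm cur axes [  21.4 -310.1  178.5] in target axes [247.7 -29.1 257.4]
[-2.96351659e-02  5.49431813e-02 -4.89318164e+01]
```

>>> drive_tool([
  [[0,0,-9.8],[0,0,0],1],
  [[0,0,-9.8],[0,0,0],1],
  [[0,0,-9.8],[0,0,0],1],
  [[0,0,-9.8],[0,0,0],1],
  [[0,0,-9.7],[0,0,0],1],
  [[10,0,0],[0,0,0],1],
  [[10,0,0],[0,0,0],1],
  [[10,0,0],[0,0,0],1],
  [[10,0,0],[0,0,0],1],
  [[0,0,0],[0,0,0],1],
])

```text
time_s: 1.35
ee_pos: [0.2112, -0.5079, 0.2197]
eef_rot: [-2.439, 0.002, -0.323]
force: [-0.1, -0.3, 0.4]
grip_width: 0.0941
```

Run:
```python
from h import *
rack=[.5191,-.3687,-.321]
R=toolR(rack[2],40); p=grasp_tcp(rack,-.042,.045,R)
delta(p,R)
```

```text
turn deg [-0.24  0.03 -0.18] shift mm cur axes [248.3 -30.8 256.2] in target axes [248.2 -31.1 256.2]
```

>>> drive_tool([
  [[0,0,0],[50,-6,30],1],
  [[0,0,0],[50,-6,30],1],
  [[0,0,0],[50,-6,30],1],
  [[0,0,0],[50,-6,30],1],
  [[0,0,0],[48,-4,35],1],
  [[0,0,0],[0,0,0],1],
  [[0,0,0],[0,0,0],1],
])

```text
time_s: 2.22
ee_pos: [0.4856, -0.471, 0.1226]
eef_rot: [-2.446, -0.001, -0.321]
force: [-0.2, -0.6, 0.9]
grip_width: 0.0942
```

Run:
```python
from h import *
rack=[.5191,-.3687,-.321]
R=toolR(rack[2],40); p=grasp_tcp(rack,-.042,.045,R)
delta(p,R); print(ctrl.get_obs()['qpos'])
for n in("scene","top"):
    im=ctrl.camera(n); cv2.imwrite(f"pics/{n}1.png",im[:,:,::-1])
```

```text
turn deg [ 0.15 -0.07  0.03] shift mm cur axes [ -0.6  -0.7 103.7] in target axes [ -0.5  -0.4 103.7]
[-1.01205484  0.92803576  0.91122643  0.52771516  1.76117735 -0.71281782]
```

View pics/scene1.png

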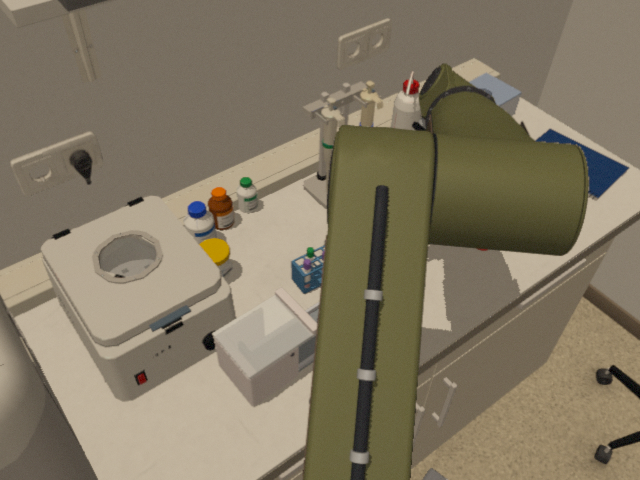

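View pics/top1.png

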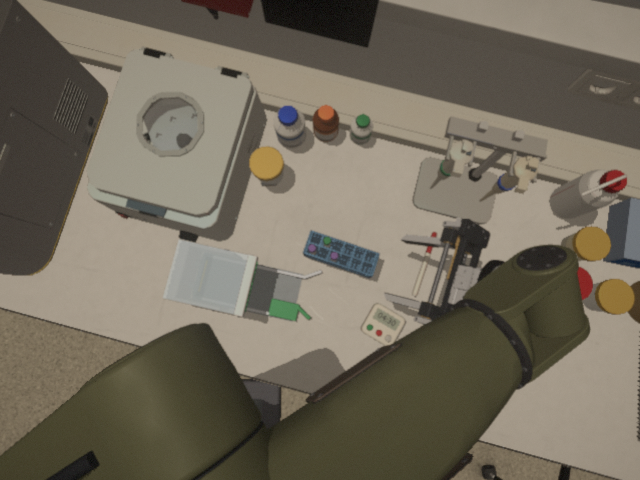

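The jaws straddle the rack's axis: the fingertips are at about (404,240) and (388,297), and the rack's trailing end is at x≈378. I'll move along the tool axis and close.

>>> drive_tool([
  [[0,0,0],[-0.5,-0.5,35],1],
  [[0,0,0],[0,0,35],1],
  [[0,0,0],[0,0,20],1],
  [[0,0,0],[0,0,14],1],
  [[0,0,0],[0,0,0],1],
  [[0,0,0],[0,0,0],1],
], squeeze=30)

```text
time_s: 3.08
ee_pos: [0.5063, -0.408, 0.0433]
eef_rot: [-2.444, -0.001, -0.322]
force: [-1.0, -0.4, -0.1]
grip_width: 0.0937
```

Run:
```python
from h import *
rack=[.5191,-.3687,-.321]
R=toolR(rack[2],40); p=grasp_tcp(rack,-.042,.045,R)
delta(p,R)
im=ctrl.camera('top'); cv2.imwrite("pics/top2.png",im[:,:,::-1])
cv2.imwrite("pics/top2z.png",cv2.resize(im[195:345,270:470,::-1],None,fx=4,fy=4,interpolation=cv2.INTER_CUBIC))
```

```text
turn deg [ 0.06 -0.1  -0.01] shift mm cur axes [-0.2 -0.5  0.3] in target axes [-0.2 -0.5  0.3]
```

View pics/top2z.png

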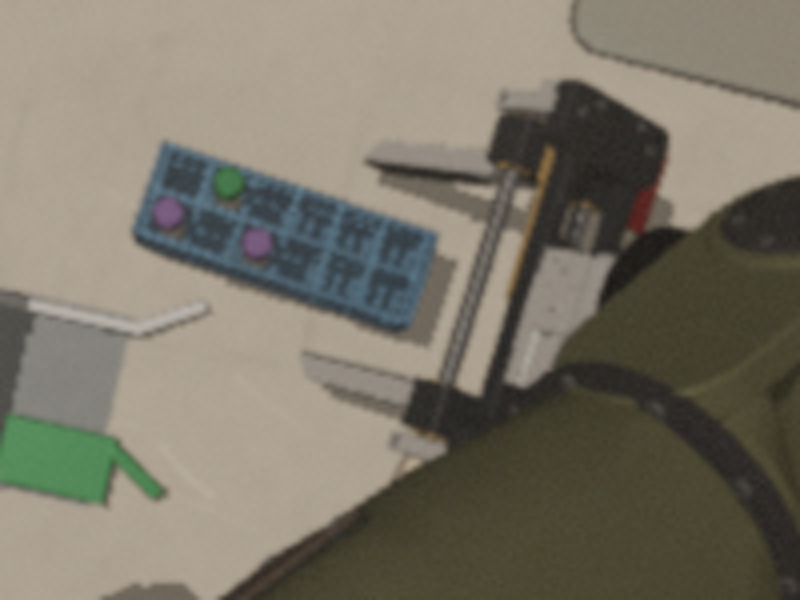

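The fingers straddle the trailing cells symmetrically. Closing now.

>>> drive_tool([
  [[0,0,0],[0,0,0],0.6],
  [[0,0,0],[0,0,0],0.5],
  [[0,0,0],[0,0,0],0],
  [[0,0,0],[0,0,0],0],
  [[0,0,0],[0,0,0],0],
  [[0,0,0],[0,0,0],0],
  [[0,0,0],[0,0,0],0],
  [[0,0,0],[0,0,0],0],
], squeeze=30)

```text
time_s: 4.12
ee_pos: [0.5064, -0.407, 0.0424]
eef_rot: [-2.443, -0.0, -0.322]
force: [-0.1, 0.8, 0.5]
grip_width: 0.0452
```

>>> drive_tool([
  [[0,0,0],[0,-4,-4.8],0],
  [[0,0,0],[0,-6,-7.2],0],
  [[0,0,0],[0,-6,-7.2],0],
  [[0,0,0],[0,0,0],0],
  [[0,0,0],[0,0,0],0],
])

```text
time_s: 4.75
ee_pos: [0.5063, -0.4071, 0.0672]
eef_rot: [-2.443, 0.0, -0.322]
force: [-1.0, -0.3, -1.6]
grip_width: 0.0455
```

Run:
```python
from h import *
for n in("scene","top"):
    im=ctrl.camera(n); cv2.imwrite(f"pics/{n}3.png",im[:,:,::-1])
    o=(195,345,270,470) if n=='top' else (220,370,220,420)
    cv2.imwrite(f"pics/{n}3z.png",cv2.resize(im[o[0]:o[1],o[2]:o[3],::-1],None,fx=4,fy=4,interpolation=cv2.INTER_CUBIC))
```

```text
(no output)
```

View pics/top3z.png

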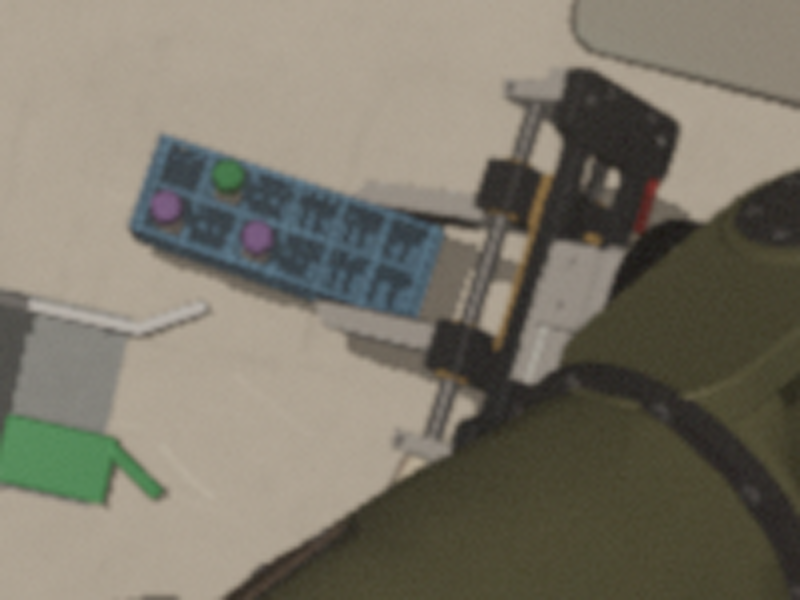

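View pics/scene3z.png

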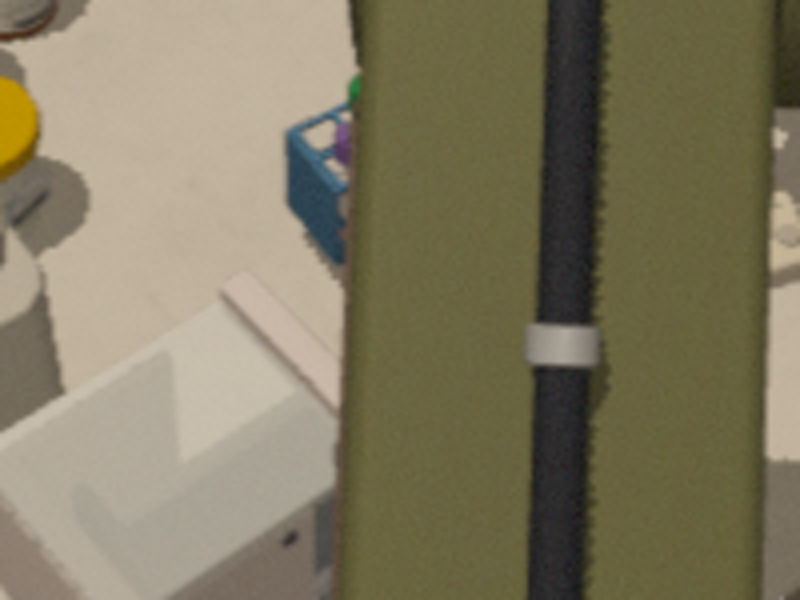

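```bash
cat > rk.py <<'E'
from h import *
def racktool(rack,p,R): # report where rack is rel. grasp, given tool pose
    g=p-R.apply([0,0,.002]); d=g[:2]-np.array(rack[:2]);c,s=np.cos(rack[2]),np.sin(rack[2])
    return np.array([c*d[0]+s*d[1],-s*d[0]+c*d[1]]), g[2]
def fitrack(pts,z,p0,name='top'):
    # pts: dict of local(x,y,z)->px
    return fit([(name,(l[0],l[1],l[2]+z),u) for l,u in pts],p0)
E
python3 - <<'E'
from rk import *
f=lambda a,b:np.array([270+(a+.5)/4-.5,195+(b+.5)/4-.5])
h=.058
pts=[((.023,.068,h),f(163,135)),((.023,-.068,h),f(443,229)),((-.023,-.068,h),f(417,318)),((-.023,.068,h),f(134,232)),((-.011,.010,.081),f(258,238)),((.011,.032,.081),f(229,176)),((-.011,.053,.081),f(167,207))]
p,R=pose()
for z in(.015,.025,.035):
    x,r=fitrack(pts,z,[.52,-.37,-.3]);print(z,x,np.degrees(x[2]),(r**2).sum());print(racktool(x,p,R))
print(r.round(1))
print(np.degrees(np.arctan2(R.as_matrix()[1,0],R.as_matrix()[0,0])))
E
```

```text
0.015 [ 0.51976384 -0.36904433 -0.31248542] -17.90409552950239 4.194873733295672
(array([-0.00122092, -0.04155387]), np.float64(0.06852514119479194))
0.025 [ 0.51838814 -0.36881401 -0.31449221] -18.019076526879097 7.006627892502797
(array([ 0.00024195, -0.04134971]), np.float64(0.06852514119479194))
0.035 [ 0.5170113  -0.36863019 -0.31642986] -18.130095549062897 12.06828799627392
(array([ 0.00168775, -0.04109543]), np.float64(0.06852514119479194))
[[-0.8 -0.5]
 [ 1.8 -0.5]
 [ 0.6  1.8]
 [-1.8 -0.5]
 [ 0.7  0.2]
 [-0.2 -0.1]
 [-0.2  0.3]]
-18.42389821973238
```

```bash
cat >> rk.py <<'E'
def target(bx,by,gz,dyaw=0,gx=.0002,gy=-.0414,lean=40):
    bay=np.load('bay.npy'); w=world(bay,[(bx,by,0)])[0]; yaw=bay[2]-np.pi/2+dyaw
    R=toolR(yaw,lean); g=world([w[0],w[1],yaw],[(gx,gy,gz)])[0]
    return g+R.apply([0,0,.002]),R
E
python3 - <<'E'
from rk import *
p,R=target(-.112,0,.0685); delta(p,R)
E
```

```text
turn deg [-0.02 -4.05 -4.87] shift mm cur axes [-77.2   5.9  -4.9] in target axes [-77.6  -0.7   0.6]
```

>>> drive_tool([
  [[0,-1.35,-1.62],[0,0,0],0],
  [[0,-1.35,-1.62],[0,0,0],0],
  [[0,-1.35,-1.62],[0,0,0],0],
  [[0,0,0],[-10,0,0],0],
  [[0,0,0],[-15,0,0],0],
  [[0,0,0],[-15,0,0],0],
  [[0,0,0],[-15,0,0],0],
  [[0,0,0],[-13,-0.7,0.6],0],
  [[0,0,0],[-9.6,0,0],0],
  [[0,0,0],[0,0,0],0],
  [[0,0,0],[0,0,0],0],
])

```text
time_s: 6.22
ee_pos: [0.4309, -0.39, 0.0674]
eef_rot: [-2.444, -0.001, -0.211]
force: [-0.4, 0.6, -1.5]
grip_width: 0.0457
```

Run:
```python
from rk import *
p,R=target(-.112,0,.0685); delta(p,R)
im=ctrl.camera('top'); cv2.imwrite("pics/top4.png",im[:,:,::-1])
cv2.imwrite("pics/top4z.png",cv2.resize(im[210:360,240:440,::-1],None,fx=4,fy=4,interpolation=cv2.INTER_CUBIC))
```

```text
turn deg [ 0.01 -0.03  0.02] shift mm cur axes [-0.4  0.2  0.4] in target axes [-0.4  0.2  0.4]
```

View pics/top4z.png

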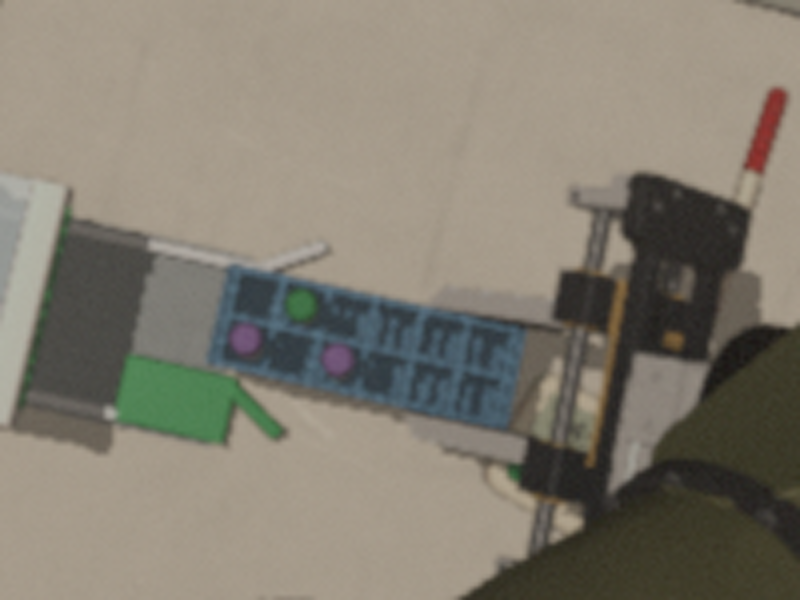

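Run:
```python
from rk import *; from ov import poly,box
f=lambda a,b:np.array([240+(a+.5)/4-.5,210+(b+.5)/4-.5])
h=.058; bay=np.load('bay.npy')
pts=[((.023,.068,h),f(231,264)),((.023,-.068,h),f(525,325)),((-.023,-.068,h),f(510,428)),((-.023,.068,h),f(210,360)),((-.011,.010,.081),f(339,358)),((.011,.032,.081),f(302,304)),((-.011,.053,.081),f(247,339))]
p,R=pose()
for z in(.02,.025):
    x,r=fitrack(pts,z,[.44,-.35,-.2]);print(z,tobay(x,bay)*1000,np.degrees(x[2]-bay[2])+90,(r**2).sum(),racktool(x,p,R))
print(r.round(1))
im=cv2.imread('pics/top4.png');o=np.array([240,210]);c=cv2.resize(im[210:360,240:440],None,fx=4,fy=4,interpolation=cv2.INTER_CUBIC)
w=world(bay,[(-.112,0,0)])[0];rk=[w[0],w[1],bay[2]-np.pi/2]
for z in(.083,):poly(c,rk,box(-.023,.023,-.068,.068,z),(0,255,255),'top',4,o)
for z,k in((0,(0,0,255)),(.012,(255,0,255))):
    poly(c,bay,box(-.055,0,.025,.052,z),k,'top',4,o);poly(c,bay,[(.03,-.025,z),(-.055,-.025,z)],k,'top',4,o,False)
cv2.imwrite('pics/top4o.png',c)
```

```text
0.02 [-111.97483493   -1.59394747] -0.07631095855759895 4.33288780731431 (array([-0.00093416, -0.04145402]), np.float64(0.06883052730505698))
0.025 [-112.04316745   -1.47639294] -0.09316222512798333 5.331139783757944 (array([-0.00080453, -0.04138577]), np.float64(0.06883052730505698))
[[-0.1 -1. ]
 [ 1.1 -0.1]
 [-0.3 -0.2]
 [-0.6  0.4]
 [ 0.7  1. ]
 [ 0.2 -0.8]
 [-0.7  0.4]]
```

View pics/top4o.png

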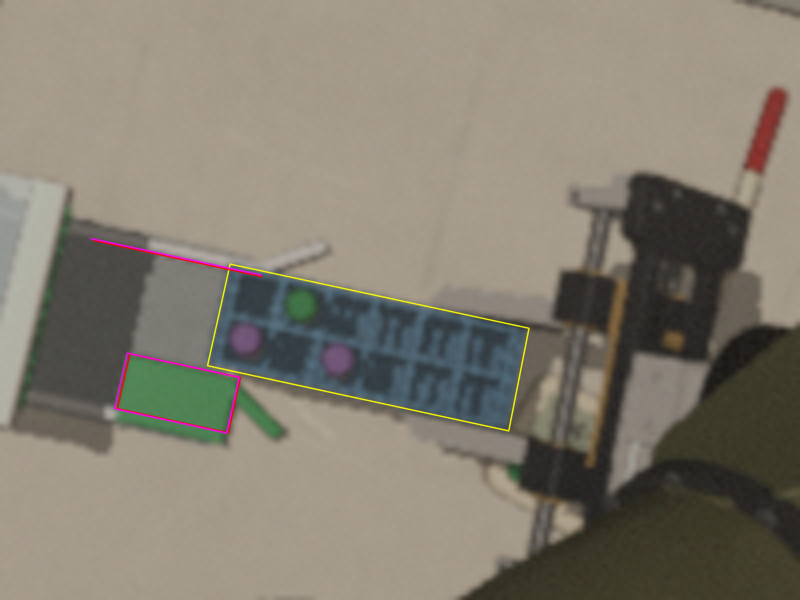

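```bash
cat > prof.py <<'E'
from rk import *
def prof(img,xs,z,y0,y1,name='top',step=.0005):
    bay=np.load('bay.npy');ys=np.arange(y0,y1,step);acc=0
    for x in xs:
        u=proj(world(bay,np.c_[np.full(len(ys),x),ys,np.full(len(ys),z)]),name).astype(np.float32)
        acc=acc+cv2.remap(img,u[None,:,0],u[None,:,1],cv2.INTER_CUBIC)[0].astype(float)
    return ys,acc/len(xs)
E
python3 - <<'E'
from prof import *
im=cv2.imread('pics/top0.png')
for nm,xs,z,a,b in [('green far edge z12',np.arange(-.045,-.008,.002),.012,.015,.035),('fence z12',np.arange(-.052,-.033,.002),.012,-.038,-.012)]:
    ys,v=prof(im,xs,z,a,b);print(nm)
    for y,c in list(zip(ys,v))[::2]:print((y*1000).round(1),c.round(0))
im=cv2.imread('pics/top4.png')
for z,nm,a,b in [(.083,'rack far',-.035,-.015),(.083,'rack near',.012,.035)]:
    for xs in (np.arange(-.09,-.045,.003),np.arange(-.14,-.10,.003)):
        ys,v=prof(im,xs,z,a,b);print(nm,xs[0]);print([(round(y*1000,1),*c.round(0)) for y,c in list(zip(ys,v))[::2]])
E
```

```text
green far edge z12
15.0 [101. 106. 108.]
16.0 [100. 106. 108.]
17.0 [100. 106. 108.]
18.0 [101. 106. 108.]
19.0 [101. 106. 108.]
20.0 [101. 107. 108.]
21.0 [101. 107. 108.]
22.0 [100. 106. 107.]
23.0 [ 96. 103. 103.]
24.0 [89. 99. 95.]
25.0 [79. 98. 82.]
26.0 [ 71. 100.  71.]
27.0 [ 69. 106.  66.]
28.0 [ 71. 112.  67.]
29.0 [ 73. 114.  68.]
30.0 [ 73. 114.  69.]
31.0 [ 73. 114.  68.]
32.0 [ 72. 114.  68.]
33.0 [ 72. 114.  68.]
34.0 [ 72. 114.  68.]
35.0 [ 72. 113.  68.]
fence z12
-38.0 [122. 136. 147.]
-37.0 [122. 137. 147.]
-36.0 [121. 136. 147.]
-35.0 [120. 135. 145.]
-34.0 [118. 132. 141.]
-33.0 [115. 127. 135.]
-32.0 [114. 124. 130.]
-31.0 [118. 126. 131.]
-30.0 [128. 134. 139.]
-29.0 [138. 144. 150.]
-28.0 [142. 149. 154.]
-27.0 [138. 144. 149.]
-26.0 [126. 132. 137.]
-25.0 [107. 113. 117.]
-24.0 [ 91.  97. 101.]
-23.0 [87. 94. 97.]
-22.0 [ 95. 102. 105.]
-21.0 [102. 110. 113.]
-20.0 [105. 113. 116.]
-19.0 [105. 113. 116.]
-18.0 [105. 113. 116.]
-17.0 [105. 113. 116.]
-16.0 [105. 113. 117.]
-15.0 [106. 113. 117.]
-14.0 [105. 113. 117.]
-13.0 [105. 113. 116.]
rack far -0.09
[(np.
[... 6203 characters left out ...]
14.0)), (np.float64(27.0), np.float64(104.0), np.float64(116.0), np.float64(124.0)), (np.float64(28.0), np.float64(115.0), np.float64(128.0), np.float64(137.0)), (np.float64(29.0), np.float64(127.0), np.float64(141.0), np.float64(151.0)), (np.float64(30.0), np.float64(135.0), np.float64(149.0), np.float64(160.0)), (np.float64(31.0), np.float64(137.0), np.float64(152.0), np.float64(163.0)), (np.float64(32.0), np.float64(138.0), np.float64(153.0), np.float64(163.0)), (np.float64(33.0), np.float64(138.0), np.float64(153.0), np.float64(164.0)), (np.float64(34.0), np.float64(138.0), np.float64(153.0), np.float64(164.0)), (np.float64(35.0), np.float64(138.0), np.float64(154.0), np.float64(165.0))]
```

Sub-pixel profiles put the lane centre at y≈-0.3 mm and the rack centre at y≈-0.35 mm, with yaw aligned. Lowering.

>>> drive_tool([
  [[0,0,0],[0,3.2,3.8],0],
  [[0,0,0],[0,3.2,3.8],0],
  [[0,0,0],[0,3.2,3.8],0],
  [[0,0,0],[0,2.6,3.1],0],
  [[0,0,0],[0,0,0],0],
  [[0,0,0],[0,0,0],0],
])

```text
time_s: 7.02
ee_pos: [0.4307, -0.39, 0.0485]
eef_rot: [-2.444, -0.0, -0.211]
force: [-0.6, -0.3, 0.0]
grip_width: 0.0458
```

>>> drive_tool([
  [[0,0,0],[0,1.3,1.5],0],
  [[0,0,0],[0,1.3,1.5],0],
  [[0,0,0],[0,0,0],0],
  [[0,0,0],[0,0,0],0],
])

```text
time_s: 7.52
ee_pos: [0.4306, -0.39, 0.0444]
eef_rot: [-2.443, -0.0, -0.211]
force: [-0.2, 0.2, -1.7]
grip_width: 0.0453
```

Run:
```python
from rk import *
im=ctrl.camera('top'); cv2.imwrite("pics/top5.png",im[:,:,::-1])
cv2.imwrite("pics/top5z.png",cv2.resize(im[210:360,240:440,::-1],None,fx=4,fy=4,interpolation=cv2.INTER_CUBIC))
im=ctrl.camera('scene'); cv2.imwrite("pics/scene5.png",im[:,:,::-1])
print(ctrl.get_obs()['force'],pose()[0])
```

```text
[ 0.00750109 -1.20292356 -0.85826255] [ 0.43067518 -0.39007116  0.04447434]
```

View pics/top5z.png

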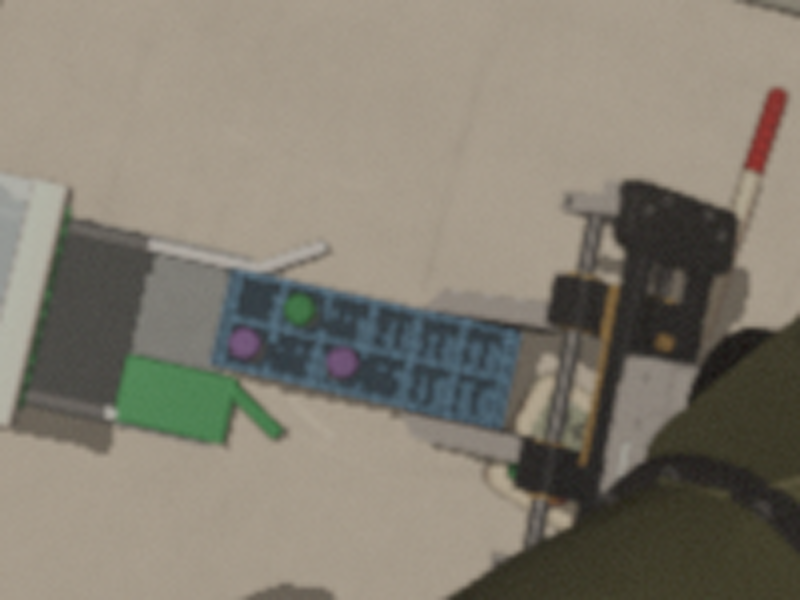

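View pics/scene5.png

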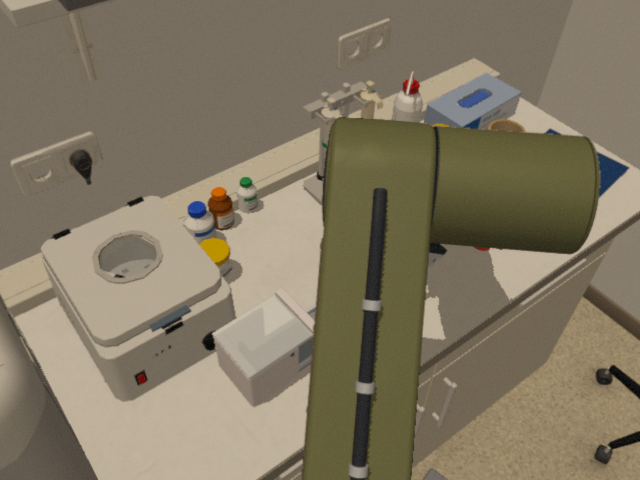

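>>> drive_tool([
  [[0,0,0],[0,1.1,1.3],0],
  [[0,0,0],[0,0,0],0],
  [[0,0,0],[0,-7.7,6.4],0],
  [[0,0,0],[0,-7.7,6.4],0],
  [[0,0,0],[0,-7.7,6.4],0],
  [[0,0,0],[0,-7.7,6.4],0],
  [[0,0,0],[0,-7.7,6.4],0],
  [[0,0,0],[0,-7.7,6.4],0],
  [[0,0,0],[0,0,0],0],
])

```text
time_s: 8.75
ee_pos: [0.4434, -0.3307, 0.0431]
eef_rot: [-2.443, -0.0, -0.21]
force: [-0.9, 0.1, -0.5]
grip_width: 0.0457
```

Run:
```python
from rk import *
p,R=target(-.052,0,.0685-.025); delta(p,R)
im=ctrl.camera('top'); cv2.imwrite("pics/top6.png",im[:,:,::-1])
cv2.imwrite("pics/top6z.png",cv2.resize(im[210:360,210:410,::-1],None,fx=4,fy=4,interpolation=cv2.INTER_CUBIC))
```

```text
turn deg [-0.    0.01  0.04] shift mm cur axes [-0.2  1.2  0.5] in target axes [-0.2  1.2  0.5]
```

View pics/top6z.png

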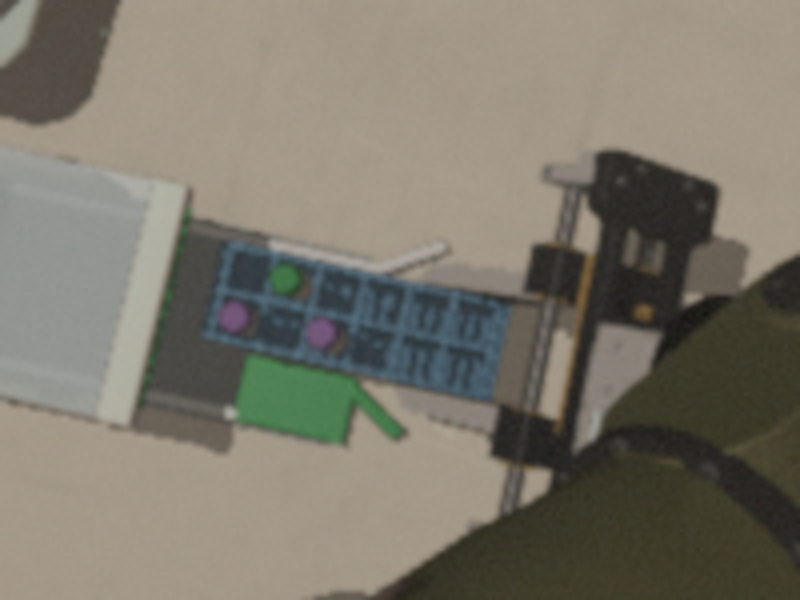

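>>> drive_tool([
  [[0,0,0],[0,-7.7,6.4],0],
  [[0,0,0],[0,-7.7,6.4],0],
  [[0,0,0],[0,-7.7,6.4],0],
  [[0,0,0],[0,-7.7,6.4],0],
  [[0,0,0],[0,-7.7,6.4],0],
  [[0,0,0],[0,0,0],0],
])

```text
time_s: 9.55
ee_pos: [0.4539, -0.2816, 0.0433]
eef_rot: [-2.443, -0.0, -0.21]
force: [0.5, 0.3, -0.7]
grip_width: 0.0455
```

>>> drive_tool([
  [[0,0,0],[0,-7.7,6.4],0],
  [[0,0,0],[0,-7.7,6.4],0],
  [[0,0,0],[0,-7.7,6.4],0],
  [[0,0,0],[0,-7.7,6.4],0],
  [[0,0,0],[0,-7.7,6.4],0],
  [[0,0,0],[0,0,0],0],
])

```text
time_s: 10.3
ee_pos: [0.4643, -0.2327, 0.0435]
eef_rot: [-2.443, -0.0, -0.21]
force: [-0.7, -0.8, -1.6]
grip_width: 0.0452
```

Run:
```python
from rk import *
p,R=target(.048,0,.0685-.025); delta(p,R);print(ctrl.get_obs()['qpos'])
im=ctrl.camera('top'); cv2.imwrite("pics/top7.png",im[:,:,::-1])
cv2.imwrite("pics/top7z.png",cv2.resize(im[210:360,150:350,::-1],None,fx=4,fy=4,interpolation=cv2.INTER_CUBIC))
```

```text
turn deg [-0.    0.01  0.04] shift mm cur axes [-0.1  1.6  0.7] in target axes [-0.1  1.6  0.7]
[-0.802004    0.66660861  1.5954473   0.57772384  1.35692764 -0.85768744]
```

View pics/top7z.png

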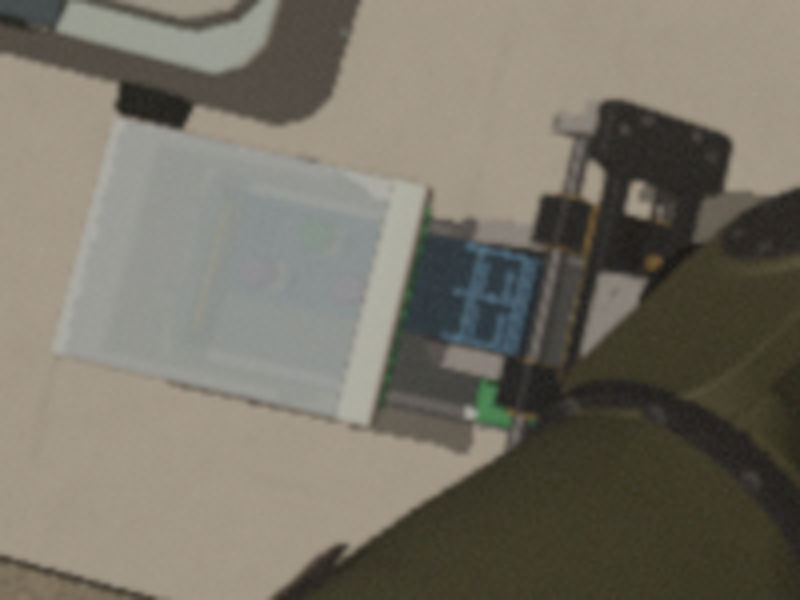

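>>> drive_tool([
  [[0,0,0],[0,0.6,0.8],0],
  [[0,0,0],[0,-6.1,5.1],0],
  [[0,0,0],[0,-4.6,3.9],0],
  [[0,0,0],[0,-3.1,2.6],0],
  [[0,0,0],[0,-3.1,2.6],0],
  [[0,0,0],[0,-1.5,1.3],0],
  [[0,0,0],[0,0,0],0],
  [[0,0,0],[0,0,0],0],
])

```text
time_s: 11.35
ee_pos: [0.4693, -0.2101, 0.0424]
eef_rot: [-2.444, -0.001, -0.211]
force: [-2.4, -4.9, -0.7]
grip_width: 0.0455
```

Run:
```python
from rk import *
p,R=target(.073,0,.0685-.025); delta(p,R);o=ctrl.get_obs();print(o['qpos'],o['force'],o['moment'])
im=ctrl.camera('top'); cv2.imwrite("pics/top8.png",im[:,:,::-1])
cv2.imwrite("pics/top8z.png",cv2.resize(im[225:345,190:350,::-1],None,fx=5,fy=5,interpolation=cv2.INTER_CUBIC))
```

```text
turn deg [ 0.05 -0.04  0.01] shift mm cur axes [-0.2 -0.6  1.1] in target axes [-0.2 -0.6  1.1]
[-0.76813034  0.64889869  1.63069676  0.59696449  1.32669552 -0.84503838] [-2.37576608 -4.94405306 -0.7328124 ] [-1.04406167  0.29202449  0.0757681 ]
```

View pics/top8z.png

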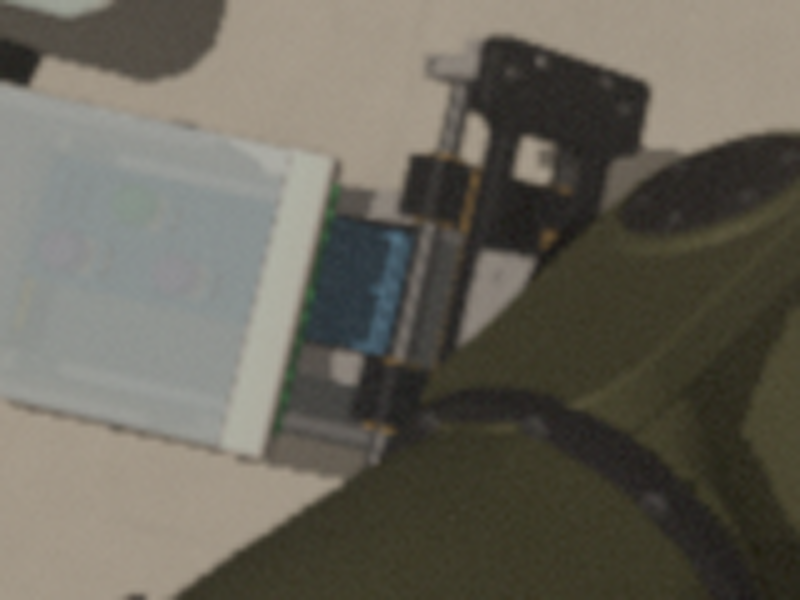

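>>> drive_tool([
  [[0,0,0],[0,-1.4,1.2],0],
  [[0,0,0],[0,0,0],0],
  [[0,0,0],[-3,0,0],0],
  [[0,0,0],[-4,0,0],0],
  [[0,0,0],[-4,0,0],0],
  [[0,0,0],[0,0,0],0],
])

```text
time_s: 12.15
ee_pos: [0.4591, -0.2064, 0.0425]
eef_rot: [-2.445, -0.002, -0.212]
force: [0.2, -6.8, -2.0]
grip_width: 0.0459
```

>>> drive_tool([
  [[0,0,0],[-4,0,0],0],
  [[0,0,0],[-4,0,0],0],
  [[0,0,0],[-4,0,0],0],
  [[0,0,0],[-3,0,0],0],
  [[0,0,0],[0,0,0],0],
])

```text
time_s: 12.78
ee_pos: [0.4446, -0.2033, 0.0426]
eef_rot: [-2.445, -0.002, -0.212]
force: [-0.3, -6.2, -2.2]
grip_width: 0.0456
```

Run:
```python
from rk import *
p,R=target(.073,.0287,.0685-.025); delta(p,R);o=ctrl.get_obs();print(o['force'],o['moment'])
im=ctrl.camera('top'); cv2.imwrite("pics/top9.png",im[:,:,::-1])
cv2.imwrite("pics/top9z.png",cv2.resize(im[225:345,190:350,::-1],None,fx=5,fy=5,interpolation=cv2.INTER_CUBIC))
```

```text
turn deg [ 0.09 -0.13  0.01] shift mm cur axes [-3.4  0.6  0.2] in target axes [-3.4  0.6  0.2]
[-0.34277534 -6.18090615 -2.21683107] [-1.45994364  0.0065653  -0.29773028]
```

View pics/top9z.png

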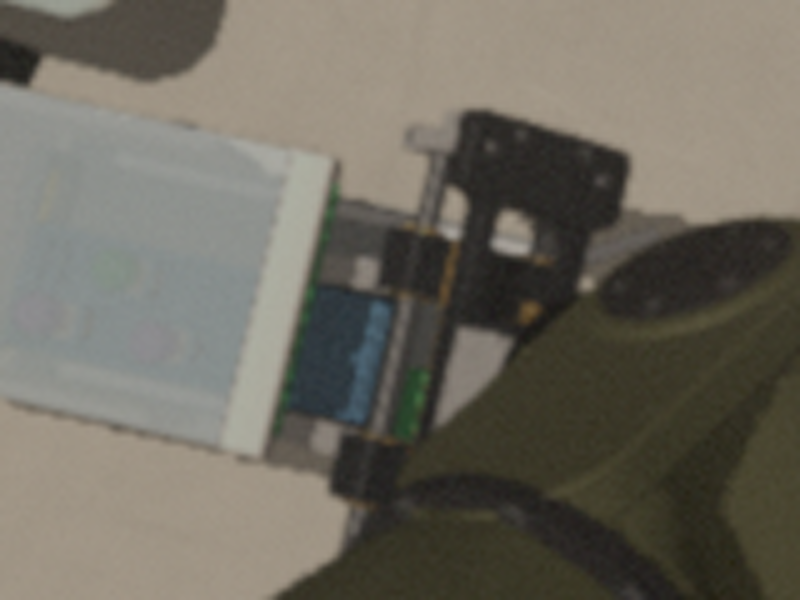

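The rack is behind the green catch, visible at (410,400) to the right of its trailing end. I'll creep to the parking fence.

>>> drive_tool([
  [[0,0,0],[-1.5,0,0],0],
  [[0,0,0],[-1,0,0],0],
  [[0,0,0],[0,0,0],0],
  [[0,0,0],[0,0,0],0],
])

```text
time_s: 13.32
ee_pos: [0.4423, -0.2028, 0.0426]
eef_rot: [-2.445, -0.002, -0.212]
force: [2.1, -7.7, -1.6]
grip_width: 0.0457
```

>>> drive_tool([
  [[0,0,0],[-0.6,0,0],0],
  [[0,0,0],[0,0,0],0],
  [[0,0,0],[0,0,0],0],
])

```text
time_s: 13.7
ee_pos: [0.442, -0.2028, 0.0426]
eef_rot: [-2.445, -0.003, -0.213]
force: [3.6, -5.7, -1.5]
grip_width: 0.0456
```

>>> drive_tool([
  [[0,0,0],[-0.6,0,0],0],
  [[0,0,0],[0,0,0],0],
  [[0,0,0],[0,0,0],0],
])

```text
time_s: 14.08
ee_pos: [0.4419, -0.2027, 0.0427]
eef_rot: [-2.446, -0.004, -0.213]
force: [7.3, -6.3, -4.0]
grip_width: 0.0459
```

Fence contact is confirmed, with a lateral force of 7 N. I'll ease off sideways and let the rack come back against the catch.

>>> drive_tool([
  [[0,0,0],[0.7,0,0],0],
  [[0,0,0],[0,0.8,-0.6],0],
  [[0,0,0],[0,0.8,-0.6],0],
  [[0,0,0],[0,0.8,-0.6],0],
  [[0,0,0],[0,0.8,-0.6],0],
  [[0,0,0],[0,0,0],0],
  [[0,0,0],[0,0,0],0],
])

```text
time_s: 14.95
ee_pos: [0.4412, -0.2064, 0.0424]
eef_rot: [-2.445, -0.002, -0.212]
force: [3.6, -5.7, -1.9]
grip_width: 0.0457
```

>>> drive_tool([
  [[0,0,0],[0,0.6,-0.5],0],
  [[0,0,0],[0,0,0],0],
  [[0,0,0],[0,0,0],0],
])

```text
time_s: 15.32
ee_pos: [0.441, -0.2071, 0.0424]
eef_rot: [-2.444, -0.002, -0.212]
force: [3.3, -4.6, -1.3]
grip_width: 0.0455
```

Run:
```python
from rk import *
p,R=target(.068,.029,.0685-.025); delta(p,R);o=ctrl.get_obs();print(o['force'],o['moment'])
im=ctrl.camera('top'); cv2.imwrite("pics/top10.png",im[:,:,::-1])
cv2.imwrite("pics/top10z.png",cv2.resize(im[225:345,190:350,::-1],None,fx=5,fy=5,interpolation=cv2.INTER_CUBIC))
```

```text
turn deg [ 0.06 -0.14  0.03] shift mm cur axes [-0.9  1.  -0.2] in target axes [-0.9  1.  -0.2]
[ 3.30568867 -4.58804681 -1.25990415] [-0.99834911 -0.51394601 -0.5435737 ]
```

View pics/top10z.png

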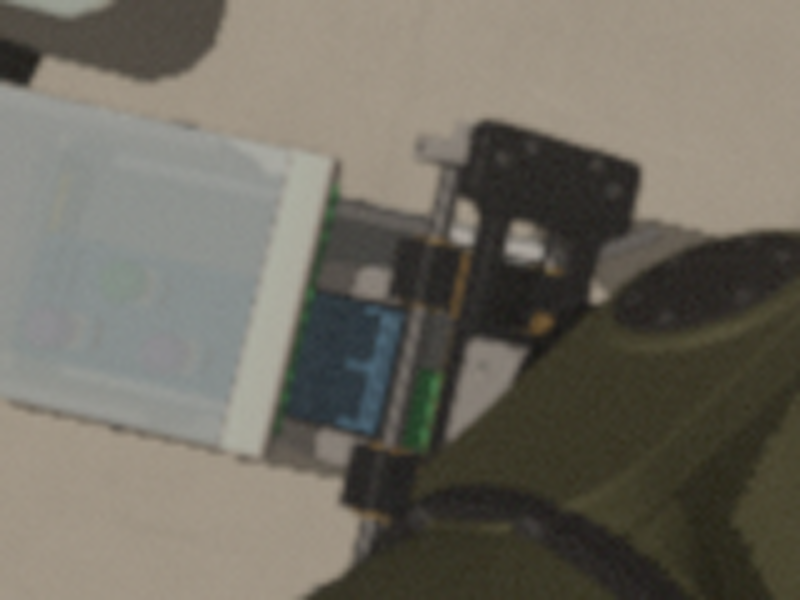

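>>> drive_tool([
  [[0,0,0],[0.3,0.5,-0.4],0],
  [[0,0,0],[0,0.4,-0.3],0],
  [[0,0,0],[0,0,0],0],
  [[0,0,0],[0,0,0],0],
])

```text
time_s: 15.88
ee_pos: [0.4408, -0.208, 0.0423]
eef_rot: [-2.444, -0.002, -0.212]
force: [5.7, -3.1, -0.8]
grip_width: 0.0455
```

>>> drive_tool([
  [[0,0,0],[0,0.5,-0.4],0],
  [[0,0,0],[0,0,0],0],
  [[0,0,0],[0,0,0],0],
])

```text
time_s: 16.25
ee_pos: [0.4407, -0.2085, 0.0423]
eef_rot: [-2.444, -0.001, -0.212]
force: [4.4, -2.2, 0.5]
grip_width: 0.0459
```

>>> drive_tool([
  [[0,0,0],[0,0.5,-0.4],0],
  [[0,0,0],[0,0,0],0],
  [[0,0,0],[0,0,0],0],
])

```text
time_s: 16.62
ee_pos: [0.4407, -0.2086, 0.0423]
eef_rot: [-2.442, -0.001, -0.211]
force: [8.0, 2.8, 0.2]
grip_width: 0.0458
```

The force along the bay flipped sign, so the rack is against the catch. I'll ease the lateral load and open gently.

>>> drive_tool([
  [[0,0,0],[0.8,0,0],0],
  [[0,0,0],[0,0,0],0],
  [[0,0,0],[0,0,0],0],
], squeeze=15)

```text
time_s: 17.0
ee_pos: [0.4408, -0.2086, 0.0422]
eef_rot: [-2.442, 0.0, -0.211]
force: [0.4, 5.8, 4.7]
grip_width: 0.0457
```

>>> drive_tool([
  [[0,0,0],[0,0,0],0.55],
  [[0,0,0],[0,0,0],0.65],
  [[0,0,0],[0,0,0],0.78],
  [[0,0,0],[0,0,0],0.78],
  [[0,0,0],[0,0,0],0.78],
  [[0,0,0],[0,0,0],0.78],
])

```text
time_s: 17.75
ee_pos: [0.4409, -0.2092, 0.0421]
eef_rot: [-2.444, -0.0, -0.211]
force: [-0.1, -0.6, 0.2]
grip_width: 0.0733
```

Run:
```python
from rk import *
p,R=target(.068,.029,.0685-.025); delta(p,R);o=ctrl.get_obs();print(o['force'],o['moment'])
im=ctrl.camera('top'); cv2.imwrite("pics/top11.png",im[:,:,::-1])
cv2.imwrite("pics/top11z.png",cv2.resize(im[225:345,190:350,::-1],None,fx=5,fy=5,interpolation=cv2.INTER_CUBIC))
```

```text
turn deg [ 0.   -0.02  0.01] shift mm cur axes [-1.3 -0.9  0.8] in target axes [-1.3 -0.9  0.8]
[-0.08016282 -0.61020068  0.16156312] [-0.31442122  0.00727173 -0.02742811]
```

View pics/top11z.png

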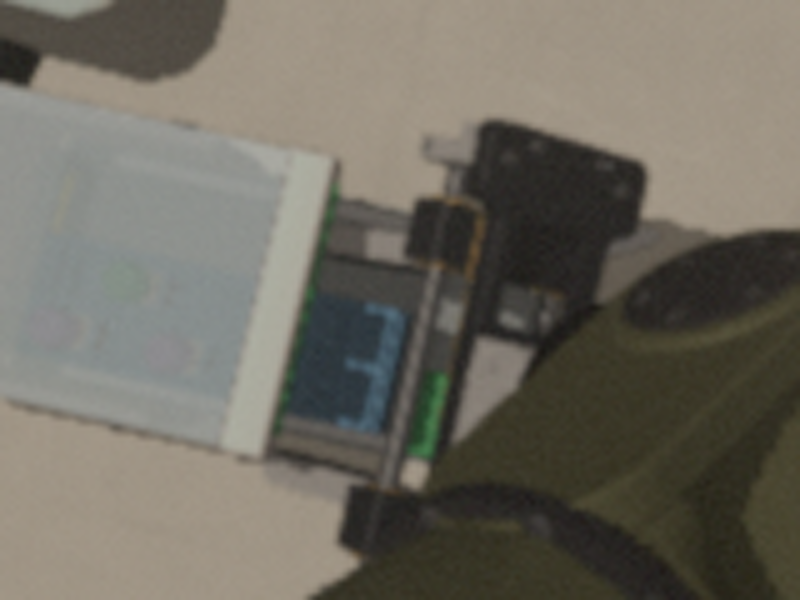

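Released, and the rack stays put. Retreating along the tool axis.

>>> drive_tool([
  [[0,0,0],[0,0,-10],0.78],
  [[0,0,0],[0,0,-20],0.78],
  [[0,0,0],[0,0,-30],0.78],
  [[0,0,0],[0,0,-40],0.78],
  [[0,0,0],[0,0,-40],0.78],
  [[0,0,0],[0,0,-40],0.78],
  [[0,0,0],[0,0,-40],0.78],
  [[0,0,0],[0,0,0],0.78],
  [[0,0,0],[0,0,0],0.78],
])

```text
time_s: 18.92
ee_pos: [0.411, -0.347, 0.2099]
eef_rot: [-2.443, 0.001, -0.211]
force: [0.4, -0.6, 0.2]
grip_width: 0.0734
```

Run:
```python
from rk import *
o=ctrl.get_obs();print(o['force'])
im=ctrl.camera('top'); cv2.imwrite("pics/top12.png",im[:,:,::-1])
cv2.imwrite("pics/top12z.png",cv2.resize(im[225:345,155:315,::-1],None,fx=5,fy=5,interpolation=cv2.INTER_CUBIC))
im=ctrl.camera('scene'); cv2.imwrite("pics/scene12.png",im[:,:,::-1])
```

```text
[ 0.43133642 -0.64480271  0.17794218]
```

View pics/top12z.png

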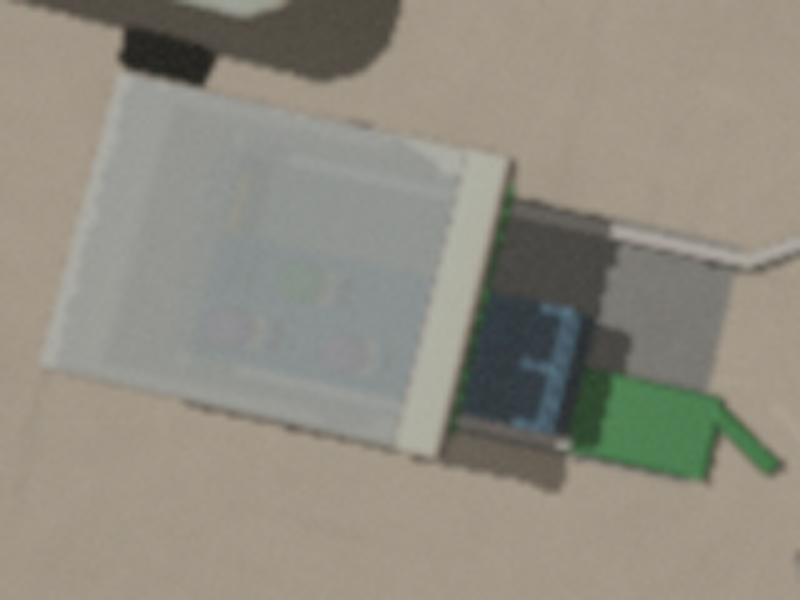

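View pics/top12.png

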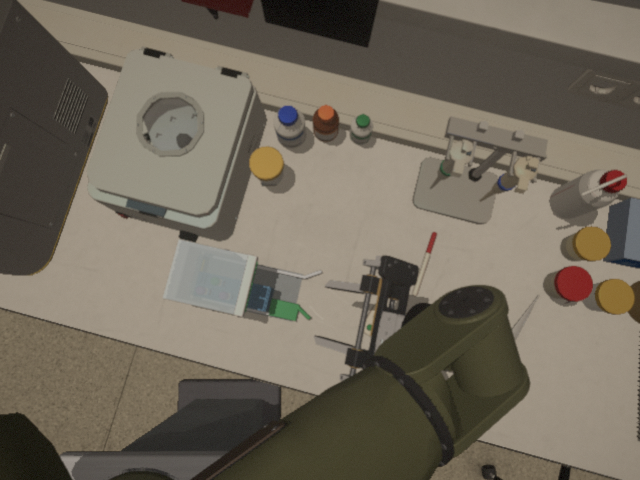

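View pics/scene12.png

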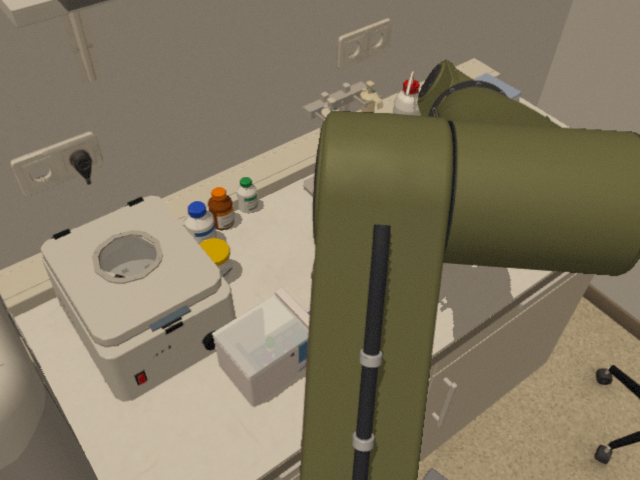

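Run:
```python
from rk import *
f=lambda a,b:np.array([155+(a+.5)/5-.5,225+(b+.5)/5-.5]);h=.058;bay=np.load('bay.npy')
pts=[((.023,-.068,h),f(583,308)),((-.023,-.068,h),f(555,433)),((-.011,.010,.081),f(343,350)),((.011,.032,.081),f(300,282)),((-.011,.053,.081),f(225,327))]
x,r=fitrack(pts,0,[.44,-.2,-.2]);print(tobay(x,bay)*1000,np.degrees(x[2]-bay[2])+90);print(r.round(1))
from ov import poly,box
im=cv2.imread('pics/top12.png');o=np.array([155,225]);c=cv2.resize(im[225:345,155:315],None,fx=5,fy=5,interpolation=cv2.INTER_CUBIC)
w=world(bay,[(.068,.029,0)])[0];rk=[w[0],w[1],bay[2]-np.pi/2]
poly(c,rk,box(-.023,.023,-.068,.068,.058),(0,255,255),'top',5,o)
poly(c,bay,box(-.055,0,.025,.052,.012),(255,0,255),'top',5,o)
cv2.imwrite('pics/top12o.png',c)
```

```text
[67.05071245 27.39049687] -0.1429612355783263
[[ 0.4  0.1]
 [ 0.2 -0.1]
 [-0.1  0.5]
 [-0.5 -0.6]
 [ 0.  -0. ]]
```

View pics/top12o.png

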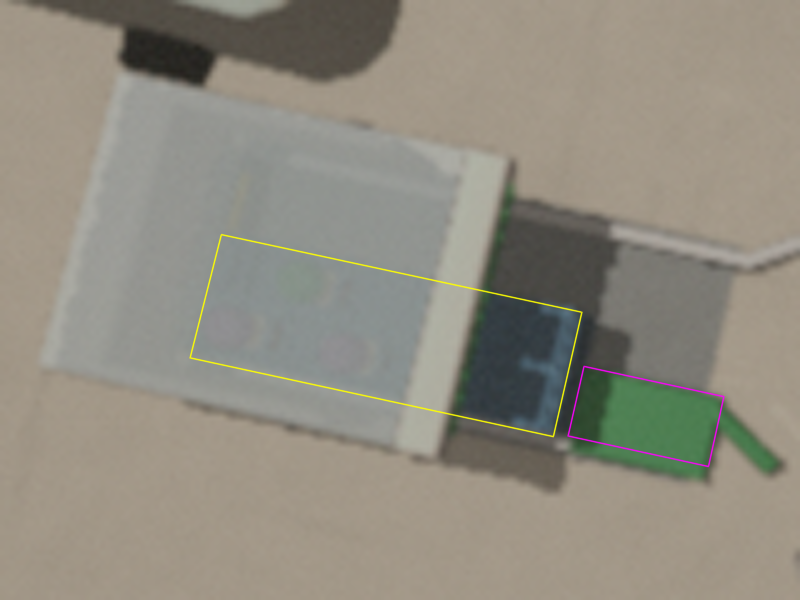

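The rack matches the parked outline: the fit gives x≈67 mm, y≈27.4 mm and yaw −0.1°, with all three caps in place. The cup, timer and marker look unmoved, and the tool is clear with zero force. Handing in.

Run:
```python
from station import ctrl
print(ctrl.hand_in()); print(ctrl.get_obs()['time_s'])
```

```text
the job is handed in; nothing more can be done
None
the job is handed in; nothing more can be done
```

The rack is parked in the bay behind the catch block, and I handed the job in at about 19 s of the 50 s allowed; no verdict was reported.

I gripped the rack's trailing end with the tool leaning back 40° and lifted it about 25 mm over the lane fence. Sliding it around was not possible because the timer was in the way. I lowered it into the mouth of the lane, slid it in on the worktop, and pressed the stop plate back about 8–10 mm (roughly 5–7 N). I then slid it sideways until it touched the parking fence, let it come back against the catch, released it and backed the tool away.

**Last checks (top camera):**
- **Rack position:** x≈67 mm, y≈27.4 mm, yaw within 0.2° of the lane. The target is 68 and 29 mm, so the offset is within my measurement error of about 1–2 mm.
- **Tubes:** all three caps are seen in their cells. I could not measure their height directly.
- **Stop plate:** I inferred its travel from the rack's position and the force readings, because the scene camera was mostly blocked by the arm.
- **Cup, timer and marker:** the cup and marker look unmoved. The timer is mostly under the gripper in the last picture and only partly visible.
- **Tool:** clear of everything, with about 0–0.6 N on the wrist.

None of the checks failed or disagreed.

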